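Present the label-up legend plate to the code reader

ROBOT

A 6-joint arm with a two-finger parallel gripper is mounted at the origin on the work surface. World frame = base frame: x ahead of the robot, y to its left, z up, the work surface at z = 0. Lengths are in mm, angles in rad, forces in N, time in s.
With the tool pointing down it reaches from about 350 to 775 mm from the base axis. Payload 7.3 kg.
Tool frame: the origin (TCP) lies midway between the tips of the shut fingers; the grasp point (between the pads) lies 19 mm behind it (grip_depth is the distance from the TCP to the grasp point, in mm); z points along the fingers, y is the direction in which the jaws open and shut (so a half turn about z gives the same grasp; the last joint's range is limited). The gripper opens to 92 mm and grips with 3 to 60 N. Pads are 19 mm wide; open, the fingers measure 130 mm over their backs; the gripper's body (75 mm by 190 mm) begins 47 mm behind the grasp point.
Start: joints at [1.036, 0.342, 1.524, -0, 1.275, -0.146], TCP at [199.003, 485.842, 226.741] pointing down, gripper open.
Joint ranges: [-2.53, 2.53], [-0.77, 2.02], [0.04, 2.7], [-1, 4.14], [0.28, 2.66], [-3.11, 3.11]. Speed limits (rad/s): [2.57, 2.57, 3.14, 3.14, 3.14, 3.14].

INTERFACE

Orientations are given as [roll, pitch, yaw] about the fixed x, y, z axes, in that order (R = Rz(yaw) Ry(pitch) Rx(roll)).
In Python, from plant import get_obs, capture, close_job, spot_in, silhouettes, mark_of, grip_depth gives the robot as it stands.
- The arm moves only by the tool servo_tool, never from a script. Its arguments are lists of equal length, an entry for each row: "slide": the shift along the tool's x, y, z normalised to -1 to 1, where 1 is 20 cm, a list of three; "rot": the turn, a rotation vector about the tool's x, y, z normalised to -1 to 1, where 1 is pi rad, a list of three; "claw": the finger opening in mm, from 0 to 91.8. A call has 1 to 5 rows; each row is the pose to reach, as a shift and turn from the pose commanded when the call began, along the tool's axes at that moment, turning the shorter way round; what a row does not reach only later rows make up. A row lasts 1/8 s, in which the tool goes at most 62.5 mm and 10.7 degrees, less where a joint would pass 70% of its speed; a pose out of reach is approached as far as the arm can. A call with a number of a shift or a turn outside -1 to 1 is refused whole. A call with a gripper value outside its range is refused whole. The fingers move at their own pace and stop on an object; the grip force is fixed at half the most. Time passes only in rows, so rows that repeat a pose let the fingers close. It gives the time, the measured TCP pose, the force and the opening at its end, in the units of the state.
- get_obs(): the state, without advancing time (a new reading comes with each control period).
- capture(name): name is "scene" or "top" or "wrist"; returns a dict with "frame" (480x640x3 uint8, red, green, blue), "depth" (480x640 float32, mm along the optical axis (not along the pixel's ray), 0 where there is no reading), "vertical_fov" (degrees; the focal length in pixels is half the picture's height over the tangent of half this angle, whatever the lens; pixels are square), "cx", "cy" (the principal point, pixels), "position" and "rotation" of the camera in the world. Camera axes: x right, y down, z forward; pixel columns grow to the right and rows downward; lengths in mm; the calibration is good to about 2 mm. A picture is of the moment at which its call begins.
- close_job(): hands the job in, once; it reports no verdict.
Trained networks look in the newest picture that a camera, given by its name, has taken for a name from the list of things; names that differ only in an ending like _2 or _b are one class to them, and where a whole thing is asked for, a point or a joint stands for the part that bears it (a point fixed in the world has none). Each returns a list of dicts, best first, with "confidence" (0 to 1); they miss things now and then, are a little off and sometimes report something else, mostly with a low value. They report only what shows in the picture. A call takes as long as a camera call. They do not tell look-alikes from the thing itself.
- spot_in(query, camera): "box" ([left, top, right, bottom] in pixels, round what is visible of it).
- silhouettes(query, camera): "pixels" (480x640 bool, what is visible of it) and "box" ([left, top, right, bottom] in pixels, round what is visible of it).
- mark_of(query, camera): "xy" ([column, row] in pixels: a listed point, or the origin of a listed thing).
The state is a dict: "time": time; "joint_positions": joint angles; "dq": joint speeds; "tau": joint torques, N m; "tool_pos": TCP position; "tcp_rot": TCP orientation; "contact_force": force on the tool from outside, world axes, zero at the start; "moment": the same for the moment, N m; "grip_width": finger opening in mm.
Only numpy, scipy, OpenCV 4.12 (cv2) and the standard library are available. Lean on these libraries where they do the work, as an engineer would, in place of code of your own. Each camera call takes 0.05 s, during which the arm holds its last target. There are 200 camera calls.

TASK

Two clear legend plates lie sunk in the pockets of the lift-out tray: press the tray's sprung lever down until it clicks over and stays down by itself, which lifts both plates. Only one plate lies label side up: the one whose notched corner is on your right when you look at it from above with its frosted end pointing away from you; leave the other plate on its lift pad. Take the label-up plate and hold it level, label still up, with the middle of its frosted end about 5 cm straight in front of the middle of the code reader's dark window and the frosted end pointing at the window, without touching the reader or shifting the other things on the bench, and finish while still holding it there.

Things in the scene. Friction and masses are not known exactly. Their poses are not given: they have to be found in the camera images.
- tray: Fixed aluminium block, 130 (x) x 170 (y) x 40 mm high, at any yaw; origin at the centre of its underside. Two pockets 106 (x) x 46 (y) mm, centred at tray y = +50 and -50 mm, hold one plate each, long side along x, 1 mm below the top with 3 mm play, too sunk to grip until lifted. The lever stands out at its -x side between the pockets, hinge at x = -52, z = 34 mm.
- lift (a joint): Height (m) of the two black lift pads, 96 x 36 mm, that carry the plates in the pockets; 0 = down. Driven by the lever: with it latched down it reads 0.0144 and a plate's underside is 47 mm and its top 53 mm above the bench, 7 to 13 mm above the tray top.
- lever (a joint): Sprung steel lever of the tray, hinged about the tray's y axis, rad: 0 = up (rest), grows as the outer end is pressed down, stop at 0.5. It springs back from below about 0.36; beyond that it snaps over to 0.5 and stays there by itself. Takes up to about 9 N, pressed straight down on the pad.
- lever_pad (a point): Middle of the top face of the lever's pressing pad, a steel flat 36 mm long (radial) x 34 mm wide x 8 mm thick, 75 mm out from the hinge. At rest it is 68 mm above the bench and 119 mm from the tray's centre towards tray -x; fully down it is about 32 mm above the bench and 127 mm out.
- plate_a: The plate lying label side up, in either pocket. Rigid plastic, 100 (its x) x 40 (y) x 6 mm (z), 28 to 53 g; origin at the centre of its underside, z up out of the label side. Clear but for the frosted white last 30 mm at +x, where a 10 x 10 mm notch is cut out of the corner at +x, -y. Its x is the tray's x within 2 degrees.
- plate_a_label (a point): Middle of the frosted end of plate_a: 35 mm from the plate's centre along its +x, at mid thickness.
- plate_a_plain (a point): Middle of the plain clear end edge of plate_a: 50 mm from the plate's centre along its -x, at mid thickness.
- plate_b: The other plate, lying label side down in the other pocket: same size, clear with its frosted end at its +x, but seen from above the 10 mm notch is at the corner +x, +y (on the left). Origin at the centre of its underside, z up. To be left on its pad.
- reader: Fixed code reader at the left or right of the tray: grey housing 70 (x) x 90 (y) x 85 mm on a post, foot 90 x 110 mm, 173 mm high with a thin stub up to 202 mm at the back. Origin at the bench under it. Its dark window looks along its own -x, window face at x = -28 mm, middle 130 mm above the bench.
- read_point (a point): Point 47 mm straight in front of the middle of the reader's window, 130 mm above the bench, where the middle of the frosted end must be held. The axes are the reader's: +x points at the window.
- contactor: White moulded contactor, 70 x 75 x 91 mm, loose on the bench; origin at the centre of its underside. It stands on the opposite side from the reader. Bystander.
- breaker: White two-pole breaker, 70 x 36 x 76 mm, loose; origin at its underside. Bystander.
- terminals: Row of grey rail terminals on a short steel rail, 120 x 45 x 42 mm, loose; origin at its underside. Bystander.
- driver: Screwdriver lying on the bench, loose. Bystander.
- tape: Black roll of tape, 68 mm across, 19 mm high, loose. Bystander.
- pliers: Pliers with grey handles lying on the bench, about 150 mm long and 18 mm high, loose. Bystander.
- carton: Cardboard carton 60 x 90 x 45 mm, loose. Bystander.
Things that resemble listed ones, but are neither listed nor needed, are in the scene too. Leave any blue or purple look-alike of the plate_a alone.

How it is judged (in metres and radians):
On the way, in this order (a step that is already met when the one before it is completed fails the run):
1. the lever is down over its detent, the label-up plate still in its pocket (value of joint lever above 0.44 rad and z of plate_a in the frame of tray below 0.055 m), for 0.2 s.
2. the label-up plate is lifted clear of the tray in the fingers (z of plate_a in the frame of tray above 0.075 m and contact force between the fingers and plate_a above 0.5 N), for 0.2 s.
At the end, for the whole second after the job is handed in: plate_a held still in the fingers, touching nothing else: frosted middle within 25 mm of read_point, label up, level within 15 degrees, frosted end pointing at the window within 20 degrees; lever still latched (above 0.44 rad); plate_b on its raised pad (distance between plate_a_label and read_point below 0.025 m and angle between plate_a's own z axis and vertical below 0.26 rad and angle between the x axis of plate_a and the x axis of reader, either way round below 0.35 rad and x of plate_a_plain in the frame of read_point below -0.04 m and contact force between the fingers and plate_a above 0.5 N and contact force between plate_a and reader below 0.1 N and contact force between plate_a and tray below 0.1 N and linear speed of plate_a below 0.03 m/s and value of joint lever above 0.44 rad and x of plate_b in the frame of tray between -0.015 and 0.015 m and horizontal distance between plate_b and tray below 0.065 m and z of plate_b in the frame of tray between 0.04 and 0.055 m); the arm keeps its last pose, push and grip.
It fails at once if the plate that lies label down is lifted off its pad or pushed off (z of plate_b in the frame of tray above 0.065 m or horizontal distance between plate_b and tray above 0.08 m).
It fails at once if the reader is touched harder than 1 N (contact force between any of the arm, the fingers, plate_a and reader above 1 N).
It fails at once if another thing on the bench is shifted by more than 25 mm (distance of any of contactor, breaker, terminals, driver, tape, pliers, carton from where it was at the start of the episode above 0.025 m).
It fails at once if the label-up plate is tipped beyond 60 degrees (angle between plate_a's own z axis and vertical above 1.05 rad).
It also fails if it takes over 48 s, if anything falls off the work surface, if the arm or the gripper's body presses on something with over 40 N, if the wrist force passes 120 N, or if a joint passes its speed limit or range.

## Working session

There is one attempt and no reset: what is moved stays moved. The work goes in short steps, Python scripts to look and compute and a tool call to move; the robot and the scene stay as the last step left them, time stands still between calls to the robot, and variables do not carry over. Pictures are saved under pics/ and viewed, about 8 in all and at most 12, crops included, and the job is handed in when it is done.

Besides the shell and the picture viewer there is one more tool, called as name(argument=value, ...) on one line, values as JSON. servo_tool: Moves the arm, as the interface text tells. Scaled input: -1 to 1 covers 20 cm each way for a shift and pi rad each way for a turn. Its arguments: {"type":"object","properties":{"slide":{"type":"array","items":{"type":"array","items":{"type":"number"}}},"rot":{"type":"array","items":{"type":"array","items":{"type":"number"}}},"claw":{"type":"array","items":{"type":"number"}}},"required":["slide","rot","claw"]}

```bash
mkdir -p pics; cat > h.py <<'E'
import numpy as np, cv2
from plant import *
def cam(n):
    c=capture(n); c['f']=240/np.tan(np.radians(c['vertical_fov'])/2); c['R']=np.array(c['rotation']); c['p']=np.array(c['position']); return c
def ray(c,u,v):
    return c['R']@np.array([(u-c['cx'])/c['f'],(v-c['cy'])/c['f'],1.])
def at_z(c,u,v,z):
    d=ray(c,u,v); return c['p']+d*(z-c['p'][2])/d[2]
def dep(c,u,v):
    u0,v0=int(round(u)),int(round(v)); w=c['depth'][v0-1:v0+2,u0-1:u0+2]; w=w[w>0]
    return c['p']+ray(c,u,v)*np.median(w) if len(w) else None
def proj(c,P):
    q=c['R'].T@(np.array(P)-c['p']); return q[:2]/q[2]*c['f']+[c['cx'],c['cy']]
def save(c,n): cv2.imwrite(f'pics/{n}.png',c['frame'][:,:,::-1])
E
python3 - <<'E'
from h import *
np.set_printoptions(precision=1,suppress=True)
o=get_obs();print(o)
for n in ('top','scene'):
    c=cam(n);save(c,n+'1');print(n,c['p'],c['R'],c['f'])
    for q in ('tray','lever_pad','plate_a','plate_a_label','plate_b','reader','contactor','breaker','terminals','driver','tape','pliers','carton'):
        for d in mark_of(q,n)[:3]:
            print(q,np.round(d['xy']),round(d['confidence'],2),dep(c,*d['xy']))
E
```

```text
{'time': 0.0, 'joint_positions': array([ 1. ,  0.3,  1.5, -0. ,  1.3, -0.1]), 'dq': array([-0.,  0., -0.,  0., -0., -0.]), 'tau': array([  0. , -43.1, -24.4,   0.1,   0.1,  -0. ]), 'tool_pos': array([198.8, 485.5, 226. ]), 'tcp_rot': array([-3.1, -0. ,  2.8]), 'contact_force': array([ 0.7, -0. ,  0.3]), 'moment': array([ 0. , -0.1, -0.1]), 'grip_width': 91.70328668916135}
top [ 468.5    8.2 1043.4] [-3.   0.  -1.6] 439.37010796247193
tray [332. 233.] 0.72 [-1289.4 -1749.7  -714.5]
lever_pad [282. 204.] 0.78 [ -878.9 -1339.2  -304. ]
lever_pad [191. 282.] 0.18 [-288.8 -749.1  286.1]
plate_a [345. 316.] 0.89 [-1378.  -1838.3  -803.1]
plate_a [328. 248.] 0.88 [-1231.8 -1692.1  -656.9]
plate_a [240. 230.] 0.73 [ -662.7 -1123.    -87.8]
plate_a_label [358. 325.] 0.77 [-1467.5 -1927.9  -892.6]
plate_a_label [243. 214.] 0.71 [ -688.7 -1149.   -113.8]
plate_a_label [364. 218.] 0.62 [-1489.3 -1949.7  -914.5]
plate_b [345. 316.] 0.89 [-1378.  -1838.3  -803.1]
plate_b [328. 248.] 0.88 [-1231.8 -1692.1  -656.9]
plate_b [240. 230.] 0.73 [ -662.7 -1123.    -87.8]
reader [465. 200.] 0.7 [-1966.2 -2
[... 803 characters left out ...]
410.3 3045.5]
plate_a_label [384. 325.] 0.96 [3217.  2069.9 2705.1]
plate_a_label [394. 232.] 0.93 [3479.3 2332.3 2967.5]
plate_a_label [293. 217.] 0.84 [4068.3 2921.3 3556.5]
plate_b [261. 288.] 0.92 [3801.4 2654.3 3289.6]
plate_b [389. 311.] 0.92 [3230.3 2083.3 2718.5]
plate_b [379. 233.] 0.75 [3557.4 2410.3 3045.5]
reader [124. 279.] 0.6 [4450.4 3303.4 3938.6]
contactor [471. 357.] 0.69 [2711.3 1564.2 2199.5]
terminals [441. 237.] 0.83 [3156.1 2009.1 2644.3]
terminals [350. 390.] 0.4 [3103.2 1956.2 2591.4]
driver [223. 200.] 0.81 [4498.8 3351.8 3987. ]
tape [182. 227.] 0.78 [4612.3 3465.3 4100.5]
pliers [454. 282.] 0.59 [3027.8 1880.8 2516. ]
carton [198. 357.] 0.61 [3809.3 2662.2 3297.5]
```

```bash
sed -i "s/c\['R'\]=np.array(c\['rotation'\])/c['R']=Rotation.from_euler('xyz',c['rotation']).as_matrix()/; 1a from scipy.spatial.transform import Rotation" h.py
python3 - <<'E'
from h import *
c=cam('top'); f=c['frame'][100:400,140:540]
cv2.imwrite('pics/topcrop.png',cv2.resize(f,None,fx=2,fy=2,interpolation=cv2.INTER_CUBIC)[:,:,::-1])
E
```

```text
(no output)
```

View pics/topcrop.png

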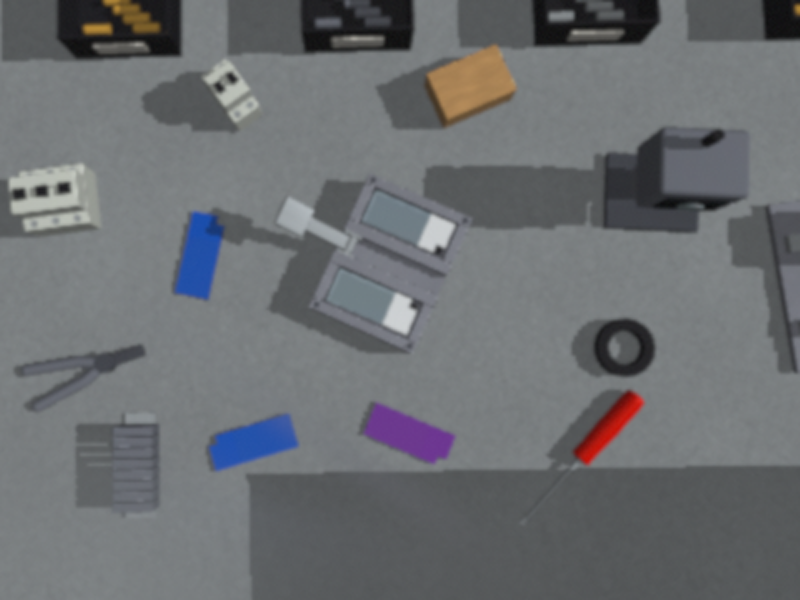

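View pics/scene1.png

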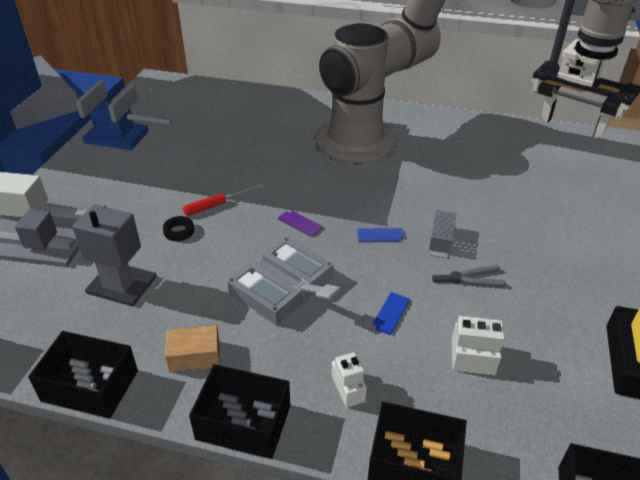

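```bash
python3 - <<'E'
from h import *
np.set_printoptions(precision=1,suppress=True)
c=cam('top')
def cloud(m):
    v,u=np.nonzero(m&(c['depth']>0)); d=c['depth'][v,u]
    return c['p']+(np.stack([(u-c['cx'])/c['f'],(v-c['cy'])/c['f'],np.ones(len(u))],1)*d[:,None])@c['R'].T
def rect(q):
    r=cv2.minAreaRect(q[:,:2].astype(np.float32)); print('rect',r); return r
for q in ('tray','reader','lever_pad','carton','contactor','breaker','tape','plate_a'):
    for s in silhouettes(q,'top')[:4]:
        P=cloud(s['pixels']); print(q,s['box'],round(s['confidence'],2),'z pct',np.percentile(P[:,2],[5,25,50,75,95]))
        if q=='tray': rect(P[(P[:,2]>34)&(P[:,2]<46)])
        elif q=='reader':
            T=P[(P[:,2]>160)&(P[:,2]<182)]
            if len(T)>9: rect(T)
            T=P[(P[:,2]<25)&(P[:,2]>6)]
            if len(T)>9: rect(T)
        else: rect(P)
for q in ('lever_pad','plate_a','plate_a_label','reader'):
    for d in mark_of(q,'top')[:4]: print(q,d['xy'],round(d['confidence'],2),dep(c,*d['xy']))
cv2.imwrite('pics/tray.png',cv2.resize(c['frame'][180:280,270:410],None,fx=4,fy=4,interpolation=cv2.INTER_CUBIC)[:,:,::-1])
s=cam('scene')
cv2.imwrite('pics/s2.png',np.hstack([cv2.resize(s['frame'][200:310,60:170],None,fx=3.5,fy=3.5),cv2.resize(s['frame'][230:330,225:325],(385,385))])[:,:,::-1])
E
```

```text
tray [277.8, 186.9, 376.3, 275.9] 0.73 z pct [10.6 31.5 40.3 42.4 67.9]
rect ((576.2615966796875, -26.2489013671875), (142.47308349609375, 169.3778839111328), 64.15242767333984)
reader [440.9, 163.1, 514.3, 220.0] 0.79 z pct [ 10.   14.6 161.3 173.4 175.9]
rect ((652.7901000976562, -344.12139892578125), (89.30591583251953, 70.820556640625), 85.3449935913086)
rect ((652.9476928710938, -345.58099365234375), (111.25373077392578, 91.0769271850586), 85.35266876220703)
lever_pad [275.3, 196.0, 318.3, 224.4] 0.88 z pct [40.1 49.5 63.4 70.8 75.1]
rect ((613.1306762695312, 50.8413200378418), (91.2307357788086, 33.18921661376953), 64.4813461303711)
lever_pad [437.1, 260.3, 466.0, 285.3] 0.52 z pct [ 9.5 17.9 19.6 20.9 22.7]
rect ((469.70477294921875, -301.8011474609375), (65.87327575683594, 66.86286163330078), 6.916683197021484)
carton [350.2, 125.7, 397.4, 165.9] 0.69 z pct [ 9.4 43.4 45.4 46.7 48.5]
rect ((784.0833129882812, -137.89605712890625), (60.698158264160156, 104.20587921142578), 21.751081466674805)
carton [322.1, 199.5, 367.1, 224.0] 0.24 z pct [37.1 38.9 40.  41.3 42.9]
rect ((618.
[... 1513 characters left out ...]
955566406)
plate_a [321.5, 196.1, 371.2, 225.2] 0.67 z pct [35.5 38.7 39.9 41.3 42.8]
rect ((620.2804565429688, -54.706687927246094), (105.34371948242188, 43.403411865234375), 64.21420288085938)
lever_pad [283.4, 206.0] 0.89 [629.2  83.4  74. ]
plate_a [328.3, 249.7] 0.93 [531.  -14.9  40.7]
plate_a [345.8, 210.0] 0.81 [621.8 -57.8  39.5]
plate_a [240.2, 229.8] 0.78 [585.8 192.3   7.3]
plate_a [344.6, 316.5] 0.74 [376.6 -49.2   7.2]
plate_a_label [241.9, 214.9] 0.91 [621.5 188.1   6.2]
plate_a_label [250.6, 323.7] 0.9 [365.2 169.9   7. ]
plate_a_label [361.9, 217.3] 0.7 [603.9 -94.3  38.9]
plate_a_label [360.8, 322.4] 0.58 [362.  -86.5   5.7]
reader [462.0, 199.3] 0.93 [ 625.5 -298.6  122.3]
```

View pics/tray.png

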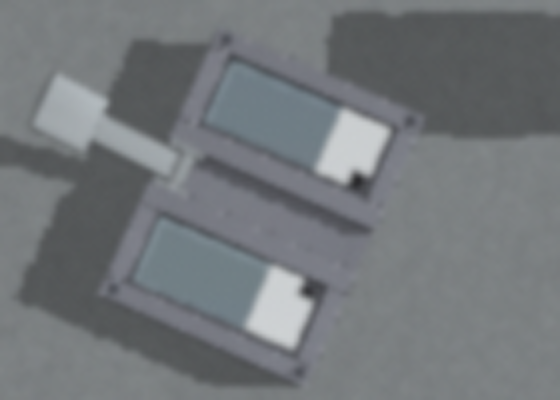

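View pics/s2.png

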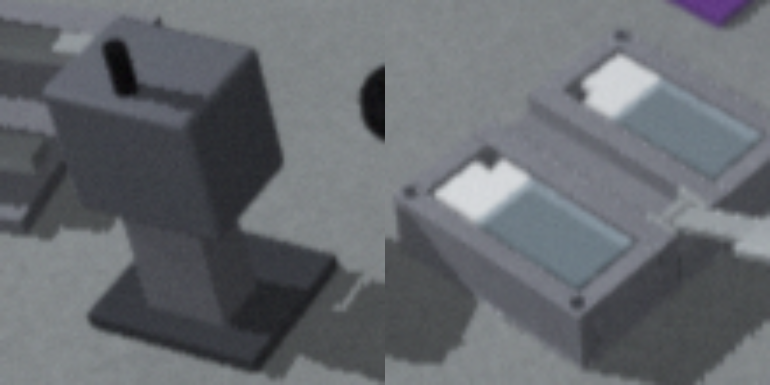

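The picture shows both frosted ends at the lower right. The upper plate's notch (crop 355,180) is on the right, so that is plate_a. The lower plate's notch (crop 312,287) is on the left. The lever is at the upper left. The reader is on the robot's right, with its stub at the back (+x), so the window faces -x.

```bash
cat > g.py <<'E'
import sys
from h import *
def go(x,y,z,yaw):
    o=get_obs(); R=Rotation.from_euler('xyz',o['tcp_rot']); p=np.array(o['tool_pos'])
    T=Rotation.from_euler('xyz',[np.pi,0,np.radians(yaw)])
    print('t',round(o['time'],2),'at',np.round(p,1),'rpy',np.round(np.degrees(o['tcp_rot']),1),'F',np.round(o['contact_force'],1),'w',round(o['grip_width'],1),'q',np.round(o['joint_positions'],2))
    print('slide',np.round(R.inv().apply(np.array([x,y,z])-p)/200,3),'rot',np.round((R.inv()*T).as_rotvec()/np.pi,4))
if __name__=='__main__': go(*map(float,sys.argv[1:5]))
E
python3 g.py 629 77 180 64.1
```

```text
t 2.15 at [199.  485.8 226.8] rpy [180.    0.  157.7] F [-0.   0.   0.3] w 91.8 q [ 1.04  0.34  1.52 -0.    1.28 -0.15]
slide [-2.764 -1.077  0.234] rot [ 0.     -0.      0.5201]
```

servo_tool(slide=[[-0.3,-0.12,0.02],[-0.6,-0.24,0.04],[-0.9,-0.36,0.06],[-1,-0.39,0.08]], rot=[[0,0,0.05],[0,0,0.1],[0,0,0.15],[0,0,0.2]], claw=[0,0,0,0])

```text
time: 2.65
tool_pos: [356.4, 335.7, 210.8]
tcp_rot: [3.141, 0.0, 2.117]
contact_force: [-0.7, 0.2, 0.2]
grip_width: 56.3
```

```bash
python3 g.py 629 77 180 64.1
```

```text
t 2.65 at [356.4 335.7 210.8] rpy [180.    0.  121.3] F [-0.7  0.2  0.2] w 56.3 q [ 0.6   0.29  1.64 -0.    1.21  0.05]
slide [-1.813  0.493  0.155] rot [2.000e-04 0.000e+00 3.176e-01]
```

servo_tool(slide=[[-0.25,0.08,0.02],[-0.5,0.15,0.05],[-0.75,0.22,0.08],[-1,0.28,0.1]], rot=[[0,0,0.05],[0,0,0.1],[0,0,0.15],[0,0,0.2]], claw=[0,0,0,0])

```text
time: 3.15
tool_pos: [508.5, 195.9, 190.5]
tcp_rot: [3.142, -0.0, 1.491]
contact_force: [-0.2, 0.2, 0.1]
grip_width: 16.4
```

```bash
python3 g.py 629 77 160 64.1
```

```text
t 3.15 at [508.5 195.9 190.5] rpy [180.   -0.   85.4] F [-0.2  0.2  0.1] w 16.4 q [0.23 0.41 1.53 0.   1.21 0.31]
slide [-0.545  0.648  0.153] rot [ 0.000e+00 -1.000e-04  1.185e-01]
```

servo_tool(slide=[[-0.18,0.22,0.05],[-0.36,0.44,0.1],[-0.545,0.648,0.153],[-0.545,0.648,0.153]], rot=[[0,0,0.05],[0,0,0.1],[0,0,0.118],[0,0,0.118]], claw=[0,0,0,0])

```text
time: 3.65
tool_pos: [629.9, 75.4, 158.2]
tcp_rot: [-3.14, 0.001, 1.121]
contact_force: [-0.2, 0.7, -0.8]
grip_width: 0.5
```

```bash
python3 - <<'E'
from h import *
from g import go
np.set_printoptions(precision=1,suppress=True)
go(629,77,85,64.1)
c=cam('wrist'); print(c['p'],c['rotation'])
for d in mark_of('lever_pad','wrist')[:2]: print(d, dep(c,*d['xy']))
print(proj(c,[627.4,72.4,68]))
save(c,'w1')
E
```

```text
t 3.65 at [629.9  75.4 158.2] rpy [-179.9    0.1   64.2] F [-0.2  0.7 -0.8] w 0.5 q [-0.   0.6  1.3 -0.   1.2  0.5]
slide [ 0.  -0.   0.4] rot [-0.  0.  0.]
[662.4 142.8 317. ] [ 2.9  0.  -0.4]
{'xy': [326.1, 241.8], 'confidence': 0.6} [628.2  72.3  68.2]
[325.  242.1]
```

View pics/w1.png

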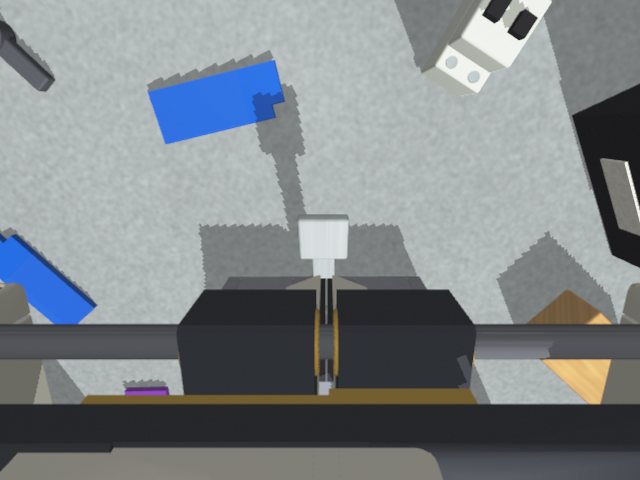

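The wrist picture shows the steel pad at (325,240). It measures (628,72,68), which matches the tray model within 1 mm, so I'm pressing down now.

servo_tool(slide=[[0,0,0.25],[0,0,0.42],[0,0,0.48],[0,0,0.53],[0,0,0.58]], rot=[[0,0,0],[0,0,0],[0,0,0],[0,0,0],[0,0,0]], claw=[0,0,0,0,0])

```text
time: 4.38
tool_pos: [629.4, 80.9, 46.7]
tcp_rot: [3.138, -0.003, 1.127]
contact_force: [0.9, 1.7, 4.3]
grip_width: 0.5
```

servo_tool(slide=[[0,0,0.03],[0,0,0.05],[0,0,0.065],[0,0,0.075],[0,0,0.075]], rot=[[0,0,0],[0,0,0],[0,0,0],[0,0,0],[0,0,0]], claw=[0,0,0,0,0])

```text
time: 5.0
tool_pos: [628.4, 79.2, 32.7]
tcp_rot: [3.141, -0.001, 1.126]
contact_force: [-9.2, 1.3, 22.6]
grip_width: 0.7
```

servo_tool(slide=[[0,0,-0.1],[0,0,-0.3],[0,0,-0.6],[0,0,-0.6]], rot=[[0,0,0],[0,0,0],[0,0,0],[0,0,0]], claw=[0,0,60,60])

```text
time: 5.5
tool_pos: [631.3, 78.8, 155.0]
tcp_rot: [3.132, -0.005, 1.126]
contact_force: [0.4, 0.7, 0.4]
grip_width: 15.7
```

```bash
python3 - <<'E'
from h import *
from g import go
np.set_printoptions(precision=1,suppress=True)
go(628.5,-36.6,150,64.1)
c=cam('wrist')
for d in mark_of('lever_pad','wrist')[:2]: print(d, dep(c,*d['xy']))
E
```

```text
t 5.5 at [631.3  78.8 155. ] rpy [179.4  -0.3  64.5] F [0.4 0.7 0.4] w 15.7 q [0.  0.6 1.3 0.  1.2 0.5]
slide [-0.5  0.2  0. ] rot [ 0. -0.  0.]
{'xy': [324.2, 225.9], 'confidence': 0.91} [631.   78.8  32.9]
```

The lever stays latched, with the pad at z 33. Next I move over plate_a, using a partial move first so I can look.

servo_tool(slide=[[-0.2,0.1,0],[-0.4,0.18,0],[-0.526,0.235,0],[-0.526,0.235,0]], rot=[[0,0,0],[0,0,0],[0,0,0],[0,0,0]], claw=[64,64,64,64])

```text
time: 6.1
tool_pos: [624.5, -38.2, 147.1]
tcp_rot: [-3.138, 0.001, 1.122]
contact_force: [0.5, 0.8, -0.1]
grip_width: 62.0
```

```bash
python3 - <<'E'
from h import *
from g import go
c=cam('top')
for s in silhouettes('plate_a','top'):
    v,u=np.nonzero(s['pixels']); X=np.array([at_z(c,a,b,53)[:2] for a,b in zip(u,v)],np.float32)
    print(s['box'],round(s['confidence'],2),cv2.minAreaRect(X))
w=cam('wrist')
for s in silhouettes('plate_a','wrist'):
    v,u=np.nonzero(s['pixels']); X=np.array([at_z(w,a,b,53)[:2] for a,b in zip(u,v)],np.float32)
    print('w',s['box'],round(s['confidence'],2),cv2.minAreaRect(X))
cv2.imwrite('pics/c2.png',np.hstack([w['frame'],cv2.resize(c['frame'][170:290,270:400],(520,480))])[:,:,::-1][:, :,:]) 
im=cv2.imread('pics/c2.png'); cv2.imwrite('pics/c2.png',cv2.resize(im,(800,331)))
go(628.5,-36.6,46,64.1)
E
```

```text
[227.0, 208.1, 250.7, 250.1] 0.9 ((586.1531982421875, 183.9043731689453), (39.40916442871094, 96.59635925292969), 76.38459777832031)
[150.2, 272.7, 215.2, 305.8] 0.68 ((454.4760437011719, 312.78900146484375), (54.43559646606445, 136.57427978515625), 13.164373397827148)
[351.1, 210.2, 367.7, 225.2] 0.64 ((602.1884155273438, -87.67271423339844), (25.32164764404297, 38.987098693847656), 61.83341598510742)
[242.8, 309.6, 280.8, 336.5] 0.63 ((373.8885192871094, 132.27320861816406), (39.42013931274414, 92.45735931396484), 15.401525497436523)
w [154.4, 187.9, 222.7, 302.9] 0.96 ((534.5441284179688, -3.0901832580566406), (85.40748596191406, 43.16884231567383), 64.7984619140625)
w [304.9, 189.5, 366.8, 323.3] 0.67 ((620.7517700195312, -53.93130874633789), (100.30728149414062, 40.19670867919922), 64.5230712890625)
w [0.0, 186.5, 13.2, 212.1] 0.64 ((441.0083312988281, 80.87818908691406), (18.424388885498047, 8.545793533325195), 50.922122955322266)
t 6.3 at [625.2 -35.2 148.3] rpy [-179.9    0.    64.5] F [-0.4 -0.2 -0. ] w 64.0 q [-0.18  0.59  1.34  0.    1.21  0.27]
slide [0.001 0.019 0.512] rot [-0.0005  0.      0.0025]
```

View pics/c2.png

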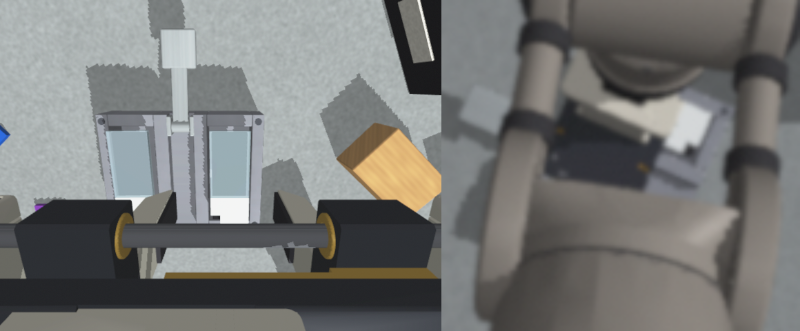

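The wrist view shows both plates raised. Plate_a is the right-hand one, at (620.7,-53.9) with angle 64.5°, centred between the fingers.

servo_tool(slide=[[0,0.02,0.2],[0,0.02,0.4],[0,0.02,0.5],[0,0.02,0.52],[0,0.02,0.52]], rot=[[0,0,0],[0,0,0],[0,0,0],[0,0,0],[0,0,0]], claw=[64,64,64,64,64])

```text
time: 6.92
tool_pos: [629.5, -37.5, 45.6]
tcp_rot: [3.141, -0.0, 1.126]
contact_force: [-0.5, 0.4, 0.2]
grip_width: 64.1
```

servo_tool(slide=[[0,0,0],[0,0,0],[0,0,0],[0,0,0],[0,0,0]], rot=[[0,0,0],[0,0,0],[0,0,0],[0,0,0],[0,0,0]], claw=[50,38,30,30,30])

```text
time: 7.55
tool_pos: [629.4, -38.2, 45.7]
tcp_rot: [3.141, -0.0, 1.125]
contact_force: [-1.1, 0.9, 4.1]
grip_width: 39.7
```

servo_tool(slide=[[0,0,-0.05],[0,0,-0.15],[0,0,-0.3],[0,0,-0.5],[0,0,-0.55]], rot=[[0,0,0],[0,0,0],[0,0,0],[0,0,0],[0,0,0]], claw=[30,30,30,30,30])

```text
time: 8.18
tool_pos: [630.4, -38.3, 158.3]
tcp_rot: [3.137, -0.001, 1.125]
contact_force: [-0.2, 0.2, 0.1]
grip_width: 39.4
```

servo_tool(slide=[[0,0,0],[0,0,0]], rot=[[0,0,0],[0,0,0]], claw=[30,30])

```text
time: 8.43
tool_pos: [628.3, -38.0, 153.4]
tcp_rot: [-3.139, 0.001, 1.125]
contact_force: [0.6, 0.0, -1.3]
grip_width: 39.4
```

```bash
python3 - <<'E'
from h import *
from g import go
w=cam('wrist'); save(w,'w3')
o=get_obs();z=o['tool_pos'][2]
for s in silhouettes('plate_a','wrist'):
    v,u=np.nonzero(s['pixels']); X=np.array([at_z(w,a,b,z+8)[:2] for a,b in zip(u,v)],np.float32)
    print('w',s['box'],round(s['confidence'],2),cv2.minAreaRect(X))
d=w['depth']; np.set_printoptions(precision=1,suppress=True)
for u,v in ((325,190),(325,230),(350,190),(350,230),(300,210)): print(u,v,dep(w,u,v))
go(523,-334,160,175.3)
E
```

```text
w [0.0, 181.7, 16.2, 207.4] 0.8 ((532.4369506835938, 59.39348220825195), (10.934988021850586, 5.082381248474121), 50.92586135864258)
w [279.4, 224.1, 375.9, 396.3] 0.73 ((624.6878662109375, -44.374000549316406), (82.0916519165039, 40.557525634765625), 63.97169876098633)
w [152.3, 184.2, 224.0, 289.9] 0.7 ((588.5328369140625, 12.653388977050781), (44.643699645996094, 24.722360610961914), 65.20439147949219)
w [45.4, 290.4, 99.4, 390.8] 0.7 ((520.612060546875, -9.536277770996094), (50.194095611572266, 21.79277229309082), 64.60447692871094)
325 190 [639.9 -10.8  48. ]
325 230 [641.5  -8.9 159.7]
350 190 [655.7 -18.2  48.2]
350 230 [650.8 -13.5 159.2]
300 210 [611.2 -23.    7.4]
t 8.53 at [628.4 -38.  153.5] rpy [-179.8    0.    64.5] F [ 0.6 -0.4 -1. ] w 39.6 q [-0.2  0.6  1.3  0.   1.2  0.3]
slide [-1.6  0.2 -0. ] rot [-0.  -0.  -0.6]
```

View pics/w3.png

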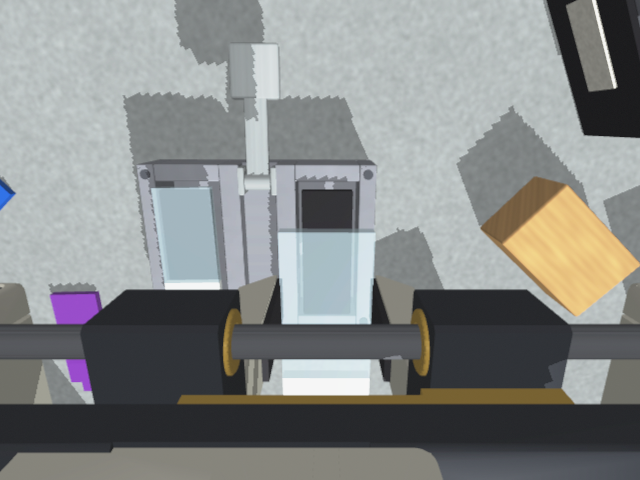

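The plate sits level in the fingers, label up. Its plain edge is at row 229, about 32 mm behind the TCP. Now I carry it back and start turning.

servo_tool(slide=[[-0.1,-0.07,-0.01],[-0.2,-0.14,-0.02],[-0.3,-0.21,-0.03],[-0.4,-0.28,-0.03],[-0.51,-0.355,-0.03]], rot=[[0,0,-0.05],[0,0,-0.1],[0,0,-0.15],[0,0,-0.2],[0,0,-0.25]], claw=[30,30,30,30,30])

```text
time: 9.15
tool_pos: [520.1, -99.7, 160.3]
tcp_rot: [-3.14, -0.001, 1.916]
contact_force: [1.0, -0.2, -0.1]
grip_width: 39.2
```

```bash
python3 g.py 522 -250 160 175.3
```

```text
t 9.15 at [520.1 -99.7 160.3] rpy [-1.799e+02 -1.000e-01  1.098e+02] F [ 1.  -0.2 -0.1] w 39.2 q [-0.33  0.41  1.61  0.    1.12 -0.68]
slide [-0.71  -0.246  0.001] rot [-1.000e-04 -5.000e-04 -3.639e-01]
```

servo_tool(slide=[[-0.12,-0.04,0],[-0.24,-0.08,0],[-0.36,-0.12,0],[-0.5,-0.17,0],[-0.6,-0.21,0]], rot=[[0,0,-0.05],[0,0,-0.1],[0,0,-0.15],[0,0,-0.2],[0,0,-0.25]], claw=[30,30,30,30,30])

```text
time: 9.78
tool_pos: [521.1, -227.7, 160.1]
tcp_rot: [3.141, -0.002, 2.701]
contact_force: [-0.1, 0.4, -0.0]
grip_width: 39.1
```

```bash
python3 g.py 515 -333.5 155 175.3
```

```text
t 9.78 at [ 521.1 -227.7  160.1] rpy [ 1.800e+02 -1.000e-01  1.547e+02] F [-0.1  0.4 -0. ] w 39.1 q [-0.55  0.48  1.5  -0.    1.16 -1.68]
slide [-0.198 -0.491  0.025] rot [ 1.000e-04 -5.000e-04 -1.142e-01]
```

servo_tool(slide=[[-0.06,-0.15,0],[-0.12,-0.3,0.01],[-0.16,-0.42,0.02],[-0.198,-0.491,0.025],[-0.198,-0.491,0.025]], rot=[[0,0,-0.04],[0,0,-0.08],[0,0,-0.114],[0,0,-0.114],[0,0,-0.114]], claw=[30,30,30,30,30])

```text
time: 10.4
tool_pos: [514.8, -332.9, 155.3]
tcp_rot: [3.141, -0.001, 3.051]
contact_force: [-0.1, 0.2, 0.7]
grip_width: 39.4
```

```bash
python3 - <<'E'
from h import *
from g import go
np.set_printoptions(precision=1,suppress=True)
c=cam('top'); s=cam('scene'); w=cam('wrist')
for n,k in (('top',c),('scene',s),('wrist',w)):
    for d in mark_of('plate_a_label',n): print(n,d['xy'],round(d['confidence'],2),dep(k,*d['xy']))
for d in mark_of('reader','top'): print('rd',d['xy'],d['confidence'])
a=cv2.resize(c['frame'][140:280,400:540],(400,400)); b=cv2.resize(s['frame'][170:310,50:190],(400,400))
cv2.imwrite('pics/f.png',np.vstack([np.hstack([a,b])])[:,:,::-1])
np.set_printoptions(precision=3)
go(525.2,-334.5,126,175.3)
E
```

```text
top [244.8, 217.2] 0.8 [615.7 181.1   7.2]
top [250.3, 327.3] 0.77 [357.  170.7   7.3]
top [357.5, 322.6] 0.64 [361.8 -78.8   6.5]
top [490.7, 226.4] 0.53 [ 562.  -339.1  163.7]
scene [384.2, 325.6] 0.97 [632.3 188.7   7.6]
scene [394.9, 232.4] 0.65 [357.7 165.1   5.2]
scene [293.2, 213.3] 0.61 [351.8 -70.9   6.3]
scene [127.0, 196.9] 0.57 [ 572.1 -340.2  163.3]
wrist [327.5, 400.1] 0.79 [ 492.6 -330.4  249.8]
rd [464.5, 197.2] 0.67
rd [450.1, 272.4] 0.34
rd [212.2, 333.6] 0.27
t 10.75 at [ 515.2 -331.6  156.3] rpy [180.   0. 175.] F [-0.2 -1.   0.6] w 39.2 q [-0.7   0.56  1.37  0.    1.21 -2.18]
slide [-0.051 -0.01   0.152] rot [ 0.     0.    -0.001]
```

View pics/f.png

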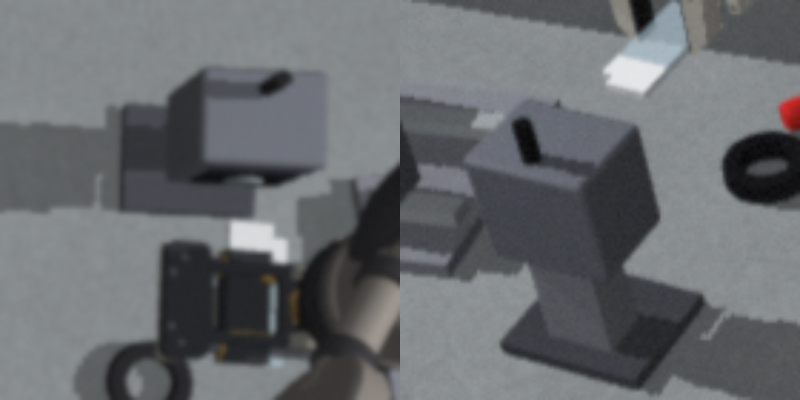

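The frosted end points at the reader's robot side with the notch on its right. The label is measured at (562–572,-340), against 568 predicted. Making the final move.

servo_tool(slide=[[-0.02,-0.005,0.06],[-0.04,-0.01,0.12],[-0.05,-0.012,0.152],[-0.05,-0.012,0.152],[-0.05,-0.012,0.152]], rot=[[0,0,0],[0,0,0],[0,0,0],[0,0,0],[0,0,0]], claw=[30,30,30,30,30])

```text
time: 11.38
tool_pos: [524.8, -335.8, 125.9]
tcp_rot: [-3.141, 0.0, 3.054]
contact_force: [-0.7, -0.9, -1.2]
grip_width: 39.6
```

servo_tool(slide=[[0,0,0],[0,0,0],[0,0,0],[0,0,0]], rot=[[0,0,0],[0,0,0],[0,0,0],[0,0,0]], claw=[30,30,30,30])

```text
time: 11.88
tool_pos: [524.7, -335.6, 125.8]
tcp_rot: [3.142, 0.0, 3.054]
contact_force: [-0.5, 0.2, -0.1]
grip_width: 39.4
```

```bash
python3 - <<'E'
from h import *
from g import go
np.set_printoptions(precision=1,suppress=True)
c=cam('top'); s=cam('scene')
for n,k in (('top',c),('scene',s)):
    for q in ('plate_a_label','lever_pad'):
        for d in mark_of(q,n): print(n,q,np.round(d['xy']),round(d['confidence'],2),dep(k,*d['xy']))
for m in silhouettes('plate_b','scene'):
    v,u=np.nonzero(m['pixels']&(s['depth']>0)); P=np.array([dep(s,a,b) for a,b in zip(u,v)]); print('pl',round(m['confidence'],2),np.median(P,0))
print('read_point px',proj(c,[578,-338.8,133]),proj(s,[578,-338.8,133]))
go(525.2,-334.5,126,175.3)
a=cv2.resize(c['frame'][140:280,400:540],(400,400)); b=cv2.resize(s['frame'][170:310,50:190],(400,400))
cv2.imwrite('pics/f2.png',np.hstack([a,b])[:,:,::-1])
E
```

```text
top plate_a_label [242. 214.] 0.97 [624.4 187.6   7.8]
top plate_a_label [359. 323.] 0.96 [360.4 -82.    6.2]
top plate_a_label [486. 222.] 0.65 [ 574.  -340.1  135.3]
top plate_a_label [252. 324.] 0.61 [365.7 167.7   7.7]
top plate_a_label [281. 206.] 0.38 [636.2  91.7  32.5]
top plate_a_label [449. 268.] 0.19 [ 483.4 -298.2    1. ]
top lever_pad [282. 208.] 0.88 [632.   90.7  31.9]
scene plate_a_label [395. 232.] 0.77 [358.1 165.    6.9]
scene plate_a_label [292. 216.] 0.73 [361.1 -71.2   5.6]
scene plate_a_label [124. 211.] 0.58 [ 578.4 -349.2  132. ]
scene lever_pad [329. 308.] 0.73 [637.5  83.7  32.3]
scene lever_pad [453. 279.] 0.44 [481.  302.3  14.5]
scene lever_pad [349. 386.] 0.33 [806.3 157.8  43.1]
pl 0.93 [597.2 194.9   6.5]
pl 0.83 [376.9 133.5   6.5]
pl 0.78 [381.5 -47.3   6. ]
pl 0.6 [ 550.7 -337.4  133.6]
pl 0.57 [535.5  -5.2  53.5]
read_point px [484.4 220.4] [129.3 211. ]
t 12.22 at [ 524.7 -335.6  125.7] rpy [180.   0. 175.] F [ 0.3 -0.5 -0.8] w 39.5 q [-0.7  0.6  1.4  0.   1.2 -2.2]
slide [-0.  0. -0.] rot [ 0.  0. -0.]
```

View pics/f2.png

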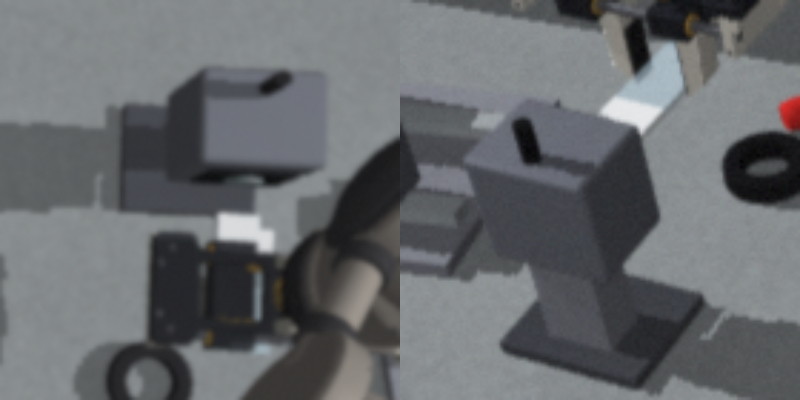

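```bash
python3 -c "
from plant import *
print(close_job())"
```

```text
the job is handed in; nothing more can be done
None
```

I latched the lever, lifted the label-up plate from its raised pad, and handed in at about 12 s still holding it in front of the reader's window. The hand-in gave no verdict.

- **Choice of plate:** I took the one farther from the robot. Seen from above with its frosted end pointing away, its notch is on the right.
- **Held plate:** two camera views put the frosted middle at about (574, -340) and (578, -349) mm, with the plate's top at 132–135 mm. The target was about (578, -339), with the plate's middle at 130 mm and so its top at 133 mm. That is within about 4 and 10 mm, inside the 25 mm limit.
- **Orientation and grip:** the tool reads level and within 0.5° of the reader's axis. The grip opening is 39.5 mm on a 40 mm plate.
- **Lever:** its pad is 32 mm above the bench, so it is still latched.
- **Other plate:** its top is at 53.5 mm, on its raised pad.
- **Contact:** no notable force on the tool at the end. The largest I saw was about 23 N, while pressing the lever.

The window faces the robot, so no camera saw it straight on. I worked out where it is from the housing outline and the stub at the back. I did not re-measure every loose object on the bench at the end, but the arm passed well above them.

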